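# Snap the pestle's hanging clip shut with the bench locking pliers

## Task

Two pairs of locking pliers are bolted to teak blocks on the counter. On the pair that has the wooden pestle in its jaws, squeeze the two blue handles together until the pliers lock by themselves and press the brass hanging clip shut, and let go of the handles. Then push the red release lever down so that the pliers spring fully open again and the clip stays shut; leave the other pair, with the green scoop, alone.

Things in the scene. Friction and masses are not known exactly. Their poses are not given: they have to be found in the camera images.
- pliers (a joint): Closing angle of the pliers holding the pestle: 0 = open, 0.12 rad = closed and locked. Both blue handles swing in by this angle, symmetrically, about one upright pivot. Below 0.09 rad they push back open by themselves, beyond it they pull shut and stay locked (over centre). Closing takes about 10 N on each handle at the squeeze point.
- pliers_squeeze (a point): Fixed point midway between these blue handles, half-way up, 61 mm over the counter, 135 mm behind the pivot. x: along the pliers to the jaws; y: across, the way to squeeze; z: up. Here the handles are 64 mm over their outsides when open, 32 mm locked, 24 mm tall, bare counter below; they run on 30 mm back. The teak block, 36 mm high, begins 110 mm ahead.
- pliers_lever_pad (a point): Top centre of the end (14 x 26 mm) of the red release lever, 78 mm ahead of the squeeze point, above and between the handles; it points back at you. Pliers open: lever flat, pad 90 mm over the counter; locked: pad raised 20 mm. Push the raised pad down 6 mm (about 6 N): the pliers pass back over centre and spring open, the lever dropping away. The point moves with it.
- clip (a joint): How far each brass half of the hanging clip, on the pestle's handle between the jaws, is pressed in: 0 = standing open, about 0.005 m = shut. The halves are stiff and stay where they are pressed. Locking the pliers shuts them.
- spare (a joint): How far the other pair is closed, the one with the green plastic scoop in its jaws, its clip already shut: built alike, 0 = open. Leave it alone.

How it is judged:
By the outcome, as a careful person would: the job done as asked, in the order asked, and still so for the second after the job is handed in, with the robot touching nothing.
It also fails if it takes over 32 s, if anything falls off the work surface, if the arm or the gripper's body presses on something with over 40 N, if the wrist force passes 120 N, or if a joint passes its speed limit or range.

## Robot

A 6-joint arm with a two-finger parallel gripper is mounted at the origin on the work surface. World frame = base frame: x ahead of the robot, y to its left, z up, the work surface at z = 0. Lengths are in m, angles in rad, forces in N, time in s.
With the tool pointing down it reaches from about 0.35 to 0.725 m from the base axis. Payload 4.3 kg.
Tool frame: the origin (TCP) lies at the very end of the fingers, on their centre line; the grasp point (between the pads) lies bot.grip_point_offset behind it (bot.grip_point_offset is the distance from the TCP to the grasp point, in m); z points along the fingers, y is the direction in which the jaws open and shut (so a half turn about z gives the same grasp; the last joint's range is limited). The gripper opens to 85 mm and grips with 20 to 120 N. Pads are 22 mm wide; open, the fingers measure 114 mm over their backs; the gripper's body (76 mm by 85 mm) begins 54 mm behind the grasp point. The pads swing forward as they close: fully open they stand 13 mm farther back than shut.
Start: joints at [-1.435, 0.377, 0.081, 1.274, 0, 1.46], TCP at [0.14, -0.558, 0.231] pointing down, gripper open.
Joint ranges: [-2.72, 2.72], [-0.84, 1.66], [-1.02, 1.22], [-1.77, 2.12], [-1.37, 1.28], [-3.14, 3.14]. Speed limits (rad/s): [2.57, 2.57, 3.14, 3.14, 3.14, 3.14].

## Interface

Orientations are given as a rotation vector (axis times angle).
In Python, from workcell import bot gives the robot as it stands. The module is installed in compiled form; this text tells all that it offers.
- The arm moves only by the tool drive_tool, never from a script. Its argument "increments" is a list of rows, each an object of numbers: "dx", "dy", "dz": the shift along the tool's x, y, z in m; "twist": the turn about the tool's z in rad; "hand": the closure in counts, from 0 (fully open) to 255 (shut). In form: [{"dx": .., "dy": .., "dz": .., "twist": .., "hand": ..}, ...]. A call has exactly 5 rows; each row is the pose to reach, as a shift and turn from the pose measured when the call began, along the tool's axes at that moment; what a row does not reach only later rows make up. A row lasts 1/10 s, in which the tool goes at most 50 mm and 8.59 degrees, less where a joint would pass 70% of its speed; a pose out of reach is approached as far as the arm can. A call with a gripper value outside its range is refused whole. The fingers move at their own pace and stop on an object; the grip force is fixed at half the most. Time passes only in rows, so rows that repeat a pose let the fingers close, or fill a call up. It gives the time, the measured TCP pose, the force and the opening at its end, in the units of the state.
- bot.read_state(): the state, without advancing time (a new reading comes with each control period).
- bot.camera(name): name is "scene" or "top" or "wrist"; returns a dict with "image" (480x640x3 uint8, red, green, blue), "depth" (480x640 float32, m along the optical axis (not along the pixel's ray), 0 where there is no reading), "mtx" (3x3 intrinsics, pixels), "extrinsics" (4x4, takes a point from world to camera coordinates). Camera axes: x right, y down, z forward; pixel columns grow to the right and rows downward; lengths in m; the calibration is good to about 2 mm. A picture is of the moment at which its call begins.
- bot.finish_job(): hands the job in, once; it reports no verdict.
The state is a dict: "time_s": time; "joint_pos": joint angles; "dq": joint speeds; "joint_efforts": joint torques, N m; "position": TCP position; "tool_rot": TCP orientation; "contact_force": force on the tool from outside, world axes, zero at the start; "moment": the same for the moment, N m; "opening": finger opening in m.
Only numpy, scipy, OpenCV 4.12 (cv2) and the standard library are available. Lean on these libraries where they do the work, as an engineer would, in place of code of your own. Each camera call takes 0.05 s, during which the arm holds its last target.

## Working session

There is one attempt and no reset: what is moved stays moved. The work goes in short steps, Python scripts to look and compute and a tool call to move; the robot and the scene stay as the last step left them, time stands still between calls to the robot, and variables do not carry over. Pictures are saved under pics/ and viewed, and the job is handed in when it is done.

Besides the shell and the picture viewer there is one more tool, called after "Emit:" by a JSON object that holds its "op" and its "data", one argument or row to a line. drive_tool: Moves the arm, as the interface text tells. Its arguments: {"type":"object","properties":{"increments":{"type":"array","items":{"type":"object","properties":{"dx":{"type":"number"},"dy":{"type":"number"},"dz":{"type":"number"},"twist":{"type":"number"},"hand":{"type":"number"}}}}},"required":["increments"]}

```bash
mkdir -p pics; python3 - <<'E'
from workcell import bot
import cv2,numpy as np
s=bot.read_state()
print({k:np.round(v,4).tolist() for k,v in s.items()}, bot.grip_point_offset)
for n in ("top","scene"):
    c=bot.camera(n); np.savez(f"{n}0.npz",**c)
    cv2.imwrite(f"pics/{n}0.png",c["image"][:,:,::-1]); print(c["mtx"],c["extrinsics"])
E
```

```text
{'time_s': 0.0, 'joint_pos': [-1.4353, 0.3781, 0.0796, 1.2744, -0.0, 1.4605], 'dq': [-0.0025, -0.0012, -0.0011, 0.0, -0.0005, 0.0003], 'joint_efforts': [0.0015, -46.3606, 26.9874, 0.0208, -0.0, -0.0], 'position': [0.1398, -0.5571, 0.2303], 'tool_rot': [-3.1158, -0.3849, 0.0001], 'contact_force': [0.6317, -0.4209, 0.7621], 'moment': [-0.0116, -0.0152, -0.0244], 'opening': 0.0854} 0.0187
[[541.36634269   0.         320.91923332]
 [  0.         541.36634269 236.67615955]
 [  0.           0.           1.        ]] [[ 0.01929302 -0.99965446 -0.01785339 -0.01607712]
 [-0.99211207 -0.0169292  -0.12420567  0.5722105 ]
 [ 0.12386051  0.02010887 -0.99209587  1.13304084]
 [ 0.          0.          0.          1.        ]]
[[576.76847171   0.         322.98227726]
 [  0.         576.76847171 244.6295267 ]
 [  0.           0.           1.        ]] [[-0.08480202  0.99623217  0.01816786  0.05557036]
 [ 0.7746943   0.07738906 -0.6275824  -0.35840035]
 [-0.62662378 -0.03914572 -0.77833814  1.64539089]
 [ 0.          0.          0.          1.        ]]
```

View pics/top0.png

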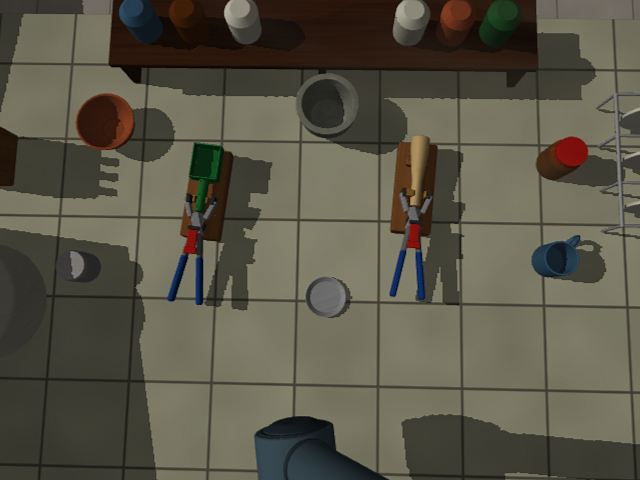

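View pics/scene0.png

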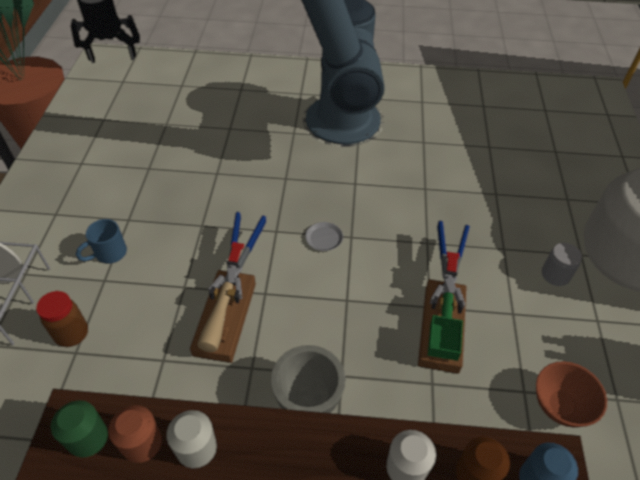

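The pestle pair is on the right in the top view: handles run from about (393,293) and (421,297) up to the red lever at (414,235). In the scene view it is the left pair.

```bash
cat > h.py <<'E'
import numpy as np,cv2
def ray(c,uv,z):
    K,E=c["mtx"],c["extrinsics"];R,t=E[:3,:3],E[:3,3]
    uv=np.atleast_2d(uv).astype(float)
    d=(np.linalg.inv(K)@np.c_[uv,np.ones(len(uv))].T).T@R
    o=-R.T@t
    return o+d*((z-o[2])/d[:,2])[:,None]
def dep(c,uv):
    uv=np.atleast_2d(uv).astype(int);K,E=c["mtx"],c["extrinsics"]
    d=c["depth"][uv[:,1],uv[:,0]]
    p=(np.linalg.inv(K)@np.c_[uv,np.ones(len(uv))].T).T*d[:,None]
    return (p-E[:3,3])@E[:3,:3]
def blue(im):
    h=cv2.cvtColor(im,cv2.COLOR_RGB2HSV);return cv2.inRange(h,(105,170,60),(130,255,255))
def red(im):
    h=cv2.cvtColor(im,cv2.COLOR_RGB2HSV);return cv2.inRange(h,(0,190,90),(6,255,255))|cv2.inRange(h,(174,190,90),(180,255,255))
E
python3 - <<'E'
from h import *
for n,(x0,x1,y0,y1) in {"top":(370,450,200,320),"scene":(200,290,190,280)}.items():
    c=dict(np.load(n+"0.npz"))
    for nm,f in (("blue",blue),("red",red)):
        m=f(c["image"]); k=np.zeros_like(m);k[y0:y1,x0:x1]=255;m&=k
        N,L,S,C=cv2.connectedComponentsWithStats(m)
        for i in range(1,N):
            if S[i,4]<20: continue
            uv=np.argwhere(L==i)[:,::-1]
            P=dep(c,uv)
            ok=c["depth"][uv[:,1],uv[:,0]]>0
            P=P[ok]
            top=np.percentile(P[:,2],90)
            zz=0.073 if nm=="blue" else .090
            W=ray(c,uv,zz)
            rr=cv2.minAreaRect(W[:,:2].astype(np.float32)*1000)
            print(n,nm,S[i],C[i].round(1),"ztop",np.percentile(P[:,2],[10,50,90]).round(3),"\n box",cv2.boxPoints(rr).round(1).tolist(), rr)
E
```

```text
top blue [390 250  15  46 223] [397.1 273.2] ztop [0.069 0.072 0.075] 
 box [[447.79998779296875, -159.10000610351562], [541.0999755859375, -182.10000610351562], [543.4000244140625, -172.39999389648438], [450.20001220703125, -149.5]] ((495.6214294433594, -165.79180908203125), (9.928894996643066, 96.04535675048828), 76.18013763427734)
top blue [416 252   8  47 249] [419.6 275.6] ztop [0.069 0.072 0.074] 
 box [[443.8999938964844, -208.60000610351562], [444.5, -219.89999389648438], [539.5, -214.6999969482422], [538.9000244140625, -203.39999389648438]] ((491.7380065917969, -211.62489318847656), (95.14319610595703, 11.308977127075195), 3.1148569583892822)
top red [407 224  13  24 237] [413.5 236.2] ztop [0.086 0.089 0.092] 
 box [[547.4000244140625, -207.8000030517578], [595.2000122070312, -208.0], [595.2999877929688, -183.5], [547.5, -183.3000030517578]] ((571.3438720703125, -195.6435546875), (24.504274368286133, 47.860633850097656), 89.82026672363281)
scene blue [233 214   6  27  92] [235.8 227.9] ztop [0.068 0.073 0.075] 
 box [[452.79998779296875, -208.10000610351562], [453.200012207
[... 180 characters left out ...]
, 3.1601452827453613)
scene blue [248 217  17  31 131] [256.3 232.1] ztop [0.064 0.071 0.074] 
 box [[455.8999938964844, -156.8000030517578], [543.2999877929688, -178.39999389648438], [545.7999877929688, -168.1999969482422], [458.3999938964844, -146.60000610351562]] ((500.832763671875, -162.4875946044922), (10.46063232421875, 90.07479095458984), 76.12520599365234)
scene red [230 244  13  17 120] [235.  251.5] ztop [0.087 0.09  0.092] 
 box [[553.2999877929688, -184.1999969482422], [553.2999877929688, -203.8000030517578], [597.0999755859375, -203.6999969482422], [597.0999755859375, -184.0]] ((575.2047729492188, -193.93429565429688), (43.79301452636719, 19.60552215576172), 0.22423148155212402)
```

Emit:
{"op": "drive_tool", "data": {
  "increments": [
    {"dx": 0.042, "dy": -0.028, "dz": 0, "twist": 0.07, "hand": 0},
    {"dx": 0.083, "dy": -0.055, "dz": 0, "twist": 0.14, "hand": 0},
    {"dx": 0.125, "dy": -0.083, "dz": 0, "twist": 0.21, "hand": 0},
    {"dx": 0.167, "dy": -0.111, "dz": 0, "twist": 0.28, "hand": 0},
    {"dx": 0.208, "dy": -0.139, "dz": 0, "twist": 0.34, "hand": 0}
  ]
}}

```text
time_s: 0.6
position: [0.3082, -0.3703, 0.2304]
tool_rot: [-3.136, 0.153, 0.001]
contact_force: [0.9, -0.7, 0.2]
opening: 0.0853
```

```bash
cat > go.py <<'E'
import sys
from workcell import bot
import numpy as np
from scipy.spatial.transform import Rotation as Ro
# usage: go.py x y z yawdeg
def plan(x,y,z,yaw):
    s=bot.read_state();R=Ro.from_rotvec(s["tool_rot"]).as_matrix();p=np.array(s["position"])
    d=R.T@(np.array([x,y,z])-p)
    cy=np.degrees(np.arctan2(R[1,0],R[0,0]))
    print("t",round(s["time_s"],2),"pos",p.round(4),"yaw",cy.round(2),"tilt",R[:,2].round(3),"F",np.round(s["contact_force"],1),"op",round(s["opening"],4))
    print("dx,dy,dz",d.round(4),"twist",np.radians(cy-yaw).round(4))
if __name__=="__main__": plan(*map(float,sys.argv[1:5]))
E
python3 go.py 0.4765 -0.187 0.20 -5.37
```

```text
t 0.6 pos [ 0.3082 -0.3703  0.2304] yaw -5.58 tilt [-0.     0.002 -1.   ] F [ 0.9 -0.7  0.2] op 0.0853
dx,dy,dz [ 0.1497 -0.1987  0.0308] twist -0.0037
```

Emit:
{"op": "drive_tool", "data": {
  "increments": [
    {"dx": 0.03, "dy": -0.04, "dz": 0, "twist": 0, "hand": 0},
    {"dx": 0.06, "dy": -0.08, "dz": 0.0, "twist": 0, "hand": 0},
    {"dx": 0.09, "dy": -0.12, "dz": 0.01, "twist": -0.004, "hand": 0},
    {"dx": 0.12, "dy": -0.16, "dz": 0.02, "twist": -0.004, "hand": 0},
    {"dx": 0.15, "dy": -0.199, "dz": 0.03, "twist": -0.004, "hand": 0}
  ]
}}

```text
time_s: 1.1
position: [0.475, -0.1878, 0.2011]
tool_rot: [-3.136, 0.146, 0.001]
contact_force: [1.1, -0.8, 0.6]
opening: 0.0853
```

```bash
python3 go.py 0.4765 -0.187 0.12 -5.37; python3 - <<'E'
from h import *
from workcell import bot
c=bot.camera("wrist");np.savez("w1.npz",**c);cv2.imwrite("pics/w1.png",c["image"][:,:,::-1])
E
```

```text
t 1.1 pos [ 0.475  -0.1878  0.2011] yaw -5.35 tilt [-0.001  0.002 -1.   ] F [ 1.1 -0.8  0.6] op 0.0853
dx,dy,dz [ 0.0015 -0.0008  0.0811] twist 0.0004
```

View pics/w1.png

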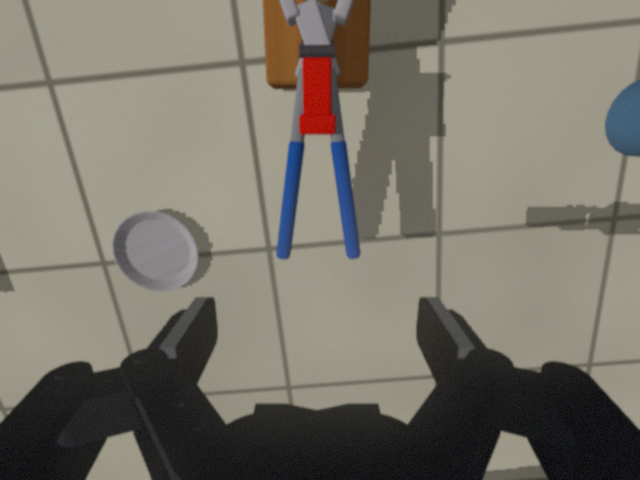

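The wrist view shows the handles' back ends at (284,253) and (352,253) and the pad's back edge at row 133. They sit centred between the fingers (inner edges 216 and 418). I'll refine the pose from this closer view.

```bash
python3 - <<'E'
from h import *
c=dict(np.load("w1.npz"))
m=blue(c["image"]);m[:,500:]=0
N,L,S,C=cv2.connectedComponentsWithStats(m)
mid=[];th=[]
for i in range(1,N):
    if S[i,4]<200: continue
    uv=np.argwhere(L==i)[:,::-1]
    W=ray(c,uv,.073)[:,:2]*1000
    (cx,cy),(a,b),_=r=cv2.minAreaRect(W.astype(np.float32))
    bp=cv2.boxPoints(r);vx,vy,_,_=cv2.fitLine(W.astype(np.float32),cv2.DIST_L2,0,.01,.01).ravel()
    if vx<0: vx,vy=-vx,-vy
    o=bp[np.argsort(bp[:,0])]
    print("centre",cx,cy,a,b,"ang",np.degrees(np.arctan2(vy,vx)),"back",o[:2].mean(0),"front",o[2:].mean(0))
    mid.append(o[:2].mean(0));th.append(np.arctan2(vy,vx))
a=np.mean(th);u=np.array([np.cos(a),np.sin(a)]);b=np.mean(mid,0)
print("yaw",np.degrees(a),"squeeze",b+30*u,"pad",b+108*u,"sep",np.linalg.norm(mid[0]-mid[1]))
m=red(c["image"]);uv=np.argwhere(m)[:,::-1];uv=uv[uv[:,1]>112]
W=ray(c,uv,.09)[:,:2]*1000;r=cv2.minAreaRect(W.astype(np.float32));print("pad",r)
E
```

```text
centre 505.69354248046875 -169.5193328857422 9.387072563171387 74.97576141357422 ang -15.536397 back [ 469.39716 -160.14317] front [ 541.9899 -178.8955]
centre 508.95391845703125 -211.88693237304688 60.579566955566406 9.131780624389648 ang 1.3816754 back [ 478.73712 -213.98856] front [ 539.1707  -209.78531]
yaw -7.0773606 squeeze [ 503.83856 -190.76213] pad [ 581.24426 -200.37247] sep 54.64943
pad ((554.2488403320312, -195.69215393066406), (23.954477310180664, 13.295577049255371), 85.47427368164062)
```

```bash
python3 - <<'E'
from h import *
c=dict(np.load("w1.npz"))
h=cv2.cvtColor(c["image"],cv2.COLOR_RGB2HSV);print(h[200,290],h[250,284],h[200,345])
m=cv2.inRange(h,(105,150,25),(130,255,255));m[:,500:]=0
N,L,S,C=cv2.connectedComponentsWithStats(m)
mid=[];th=[]
for i in range(1,N):
    if S[i,4]<200: continue
    uv=np.argwhere(L==i)[:,::-1]
    P=dep(c,uv);print(S[i],np.percentile(P[:,2],[5,50,90]).round(4))
    k=P[:,2]>.064   # top surface only
    W=P[k,:2]*1000
    r=cv2.minAreaRect(W.astype(np.float32));bp=cv2.boxPoints(r);vx,vy,_,_=cv2.fitLine(W.astype(np.float32),cv2.DIST_HUBER,0,.01,.01).ravel()
    if vx<0: vx,vy=-vx,-vy
    o=bp[np.argsort(bp[:,0])]
    print(r,"ang",np.degrees(np.arctan2(vy,vx)),"back",o[:2].mean(0),"front",o[2:].mean(0))
    mid.append(o[:2].mean(0));th.append(np.arctan2(vy,vx))
a=np.mean(th);u=np.array([np.cos(a),np.sin(a)]);b=np.mean(mid,0)
print("yaw",np.degrees(a),"squeeze",b+30*u,"pad",b+108*u,"sep",np.linalg.norm(mid[0]-mid[1]))
E
```

```text
[110 174 129] [111 149 130] [110 172 135]
[ 278  142   25  115 1229] [0.0705 0.0719 0.0728]
((503.1866760253906, -168.5117645263672), (17.429059982299805, 106.38908386230469), 69.18872833251953) ang -14.742278 back [ 453.46277 -149.61223] front [ 552.9106 -187.4113]
[ 332  142   24  115 1201] [0.0702 0.0718 0.0728]
((498.7851257324219, -212.34552001953125), (106.05706787109375, 17.181257247924805), 9.008899688720703) ang 2.8710058 back [ 446.41074 -220.64914] front [ 551.15955 -204.0419 ]
yaw -5.935636 squeeze [ 479.77594 -188.23302] pad [ 557.3577  -196.29909] sep 71.386086
```

Both views agree to about 2 mm: squeeze point near (0.4775, -0.1878), yaw about -5.7°, pad at (0.554, -0.196). Next I lower the fingers around the handles.

Emit:
{"op": "drive_tool", "data": {
  "increments": [
    {"dx": 0.0025, "dy": 0, "dz": 0.035, "twist": 0.006, "hand": 0},
    {"dx": 0.0025, "dy": 0, "dz": 0.07, "twist": 0.006, "hand": 0},
    {"dx": 0.0025, "dy": 0, "dz": 0.105, "twist": 0.006, "hand": 0},
    {"dx": 0.0025, "dy": 0, "dz": 0.14, "twist": 0.006, "hand": 0},
    {"dx": 0.0025, "dy": 0, "dz": 0.164, "twist": 0.006, "hand": 0}
  ]
}}

```text
time_s: 1.65
position: [0.4795, -0.1798, 0.0326]
tool_rot: [-3.128, 0.144, 0.004]
contact_force: [0.3, 0.1, -0.3]
opening: 0.0856
```

```bash
python3 go.py 0.4775 -0.1878 0.037 -5.7; python3 - <<'E'
from h import *
from workcell import bot
c=bot.camera("wrist");np.savez("w2.npz",**c);cv2.imwrite("pics/w2.png",c["image"][:,:,::-1])
E
```

```text
t 1.65 pos [ 0.4795 -0.1798  0.0326] yaw -5.26 tilt [-0.002  0.01  -1.   ] F [ 0.3  0.1 -0.3] op 0.0856
dx,dy,dz [-0.0013  0.0081 -0.0044] twist 0.0076
```

View pics/w2.png

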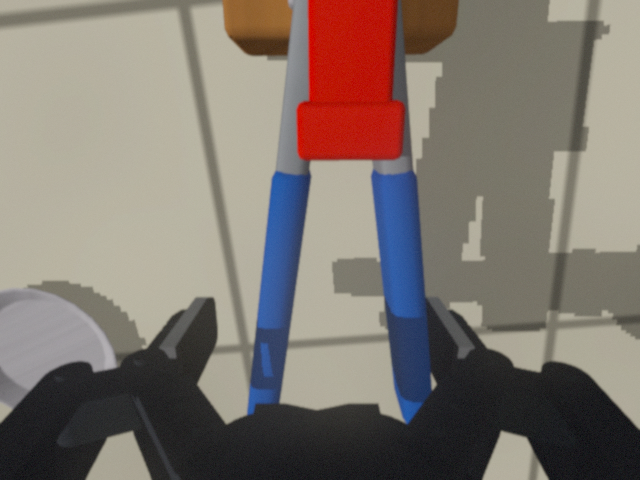

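The view shows the tool about 8 mm too far left: the right finger is at the right handle (428,310) and the left one has a gap. The reading says the same (y -0.180 instead of -0.188), so I'll correct it before closing.

Emit:
{"op": "drive_tool", "data": {
  "increments": [
    {"dx": -0.001, "dy": 0.004, "dz": -0.002, "twist": 0.008, "hand": 0},
    {"dx": -0.001, "dy": 0.008, "dz": -0.004, "twist": 0.008, "hand": 0},
    {"dx": -0.001, "dy": 0.008, "dz": -0.004, "twist": 0.008, "hand": 0},
    {"dx": -0.001, "dy": 0.008, "dz": -0.004, "twist": 0.008, "hand": 0},
    {"dx": -0.001, "dy": 0.008, "dz": -0.004, "twist": 0.008, "hand": 0}
  ]
}}

```text
time_s: 2.2
position: [0.4766, -0.1872, 0.0346]
tool_rot: [-3.126, 0.157, 0.007]
contact_force: [-0.2, -0.1, -0.7]
opening: 0.0853
```

```bash
python3 go.py 0.4775 -0.1878 0.037 -5.7; python3 - <<'E'
from h import *
from workcell import bot
print(bot.read_state()["dq"])
c=bot.camera("wrist");np.savez("w3.npz",**c);cv2.imwrite("pics/w3.png",c["image"][:,:,::-1])
E
```

```text
t 2.2 pos [ 0.4766 -0.1872  0.0346] yaw -5.74 tilt [-0.004  0.012 -1.   ] F [-0.2 -0.1 -0.7] op 0.0853
dx,dy,dz [ 0.001   0.0005 -0.0024] twist -0.0007
[ 3.10309617e-03  4.89795858e-03 -9.92757543e-03 -1.65343417e-03
 -1.05567938e-03  4.47694528e-05]
```

View pics/w3.png

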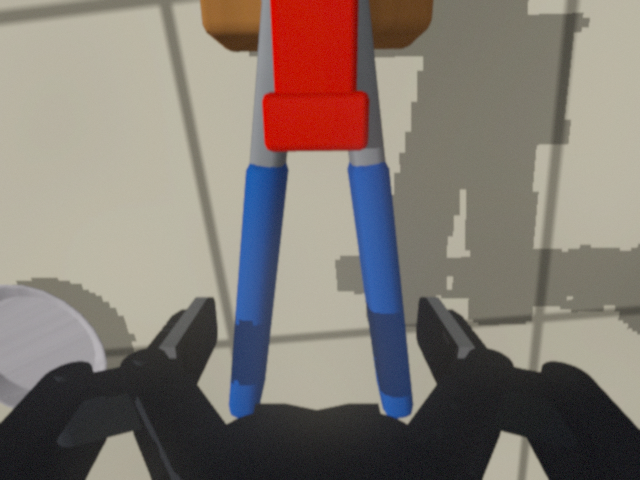

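The handles are now centred between the fingers (handle mid column about 321, finger mid 317). I'll close in steps.

Emit:
{"op": "drive_tool", "data": {
  "increments": [
    {"dx": 0.001, "dy": 0.0005, "dz": -0.002, "hand": 40, "twist": 0},
    {"dx": 0.001, "dy": 0.0005, "dz": -0.002, "hand": 70, "twist": 0},
    {"dx": 0.001, "dy": 0.0005, "dz": -0.002, "hand": 90, "twist": 0},
    {"dx": 0.001, "dy": 0.0005, "dz": -0.002, "hand": 105, "twist": 0},
    {"dx": 0.001, "dy": 0.0005, "dz": -0.002, "hand": 120, "twist": 0}
  ]
}}

```text
time_s: 2.75
position: [0.4781, -0.1885, 0.0376]
tool_rot: [-3.128, 0.157, 0.006]
contact_force: [-0.3, -4.5, 3.4]
opening: 0.0454
```

```bash
python3 go.py 0.4775 -0.1878 0.037 -5.7
```

```text
t 2.75 pos [ 0.4781 -0.1885  0.0376] yaw -5.73 tilt [-0.003  0.01  -1.   ] F [-0.3 -4.5  3.4] op 0.0454
dx,dy,dz [-0.0007 -0.0007  0.0006] twist -0.0006
```

Emit:
{"op": "drive_tool", "data": {
  "increments": [
    {"dx": 0, "dy": 0.0005, "dz": 0, "hand": 135, "twist": 0},
    {"dx": 0, "dy": 0.0005, "dz": 0, "hand": 145, "twist": 0},
    {"dx": 0, "dy": 0.0005, "dz": 0, "hand": 155, "twist": 0},
    {"dx": 0, "dy": 0.0005, "dz": 0, "hand": 165, "twist": 0},
    {"dx": 0, "dy": 0.0005, "dz": 0, "hand": 165, "twist": 0}
  ]
}}

```text
time_s: 3.25
position: [0.4778, -0.1889, 0.0373]
tool_rot: [-3.128, 0.157, 0.006]
contact_force: [0.1, 0.8, 0.2]
opening: 0.0304
```

```bash
python3 go.py 0.4775 -0.1878 0.037 -5.7; python3 - <<'E'
from h import *
from workcell import bot
c=bot.camera("wrist");np.savez("w4.npz",**c);cv2.imwrite("pics/w4.png",c["image"][:,:,::-1])
E
```

```text
t 3.25 pos [ 0.4778 -0.1889  0.0373] yaw -5.73 tilt [-0.004  0.01  -1.   ] F [0.1 0.8 0.2] op 0.0304
dx,dy,dz [-0.0004 -0.001   0.0003] twist -0.0006
```

View pics/w4.png

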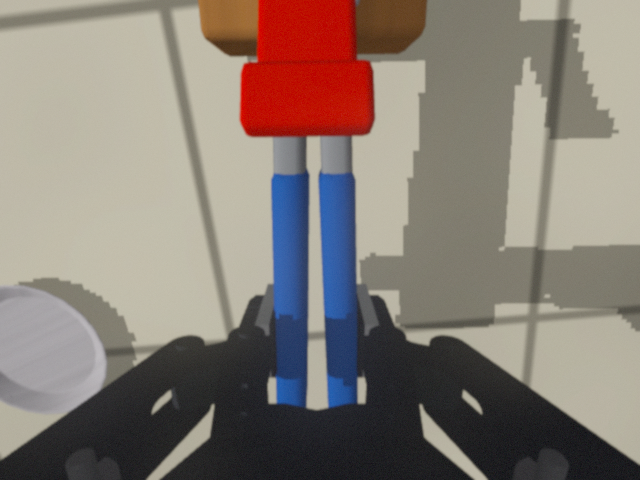

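The handles are closed between the fingers and the red pad has risen (it looks larger, rows 62–135). I'll open the fingers and check that it stays locked.

Emit:
{"op": "drive_tool", "data": {
  "increments": [
    {"dx": 0, "dy": 0, "dz": 0, "hand": 120, "twist": 0},
    {"dx": 0, "dy": 0, "dz": 0, "hand": 60, "twist": 0},
    {"dx": 0, "dy": 0, "dz": 0, "hand": 0, "twist": 0},
    {"dx": 0, "dy": 0, "dz": 0, "hand": 0, "twist": 0},
    {"dx": 0, "dy": 0, "dz": 0, "hand": 0, "twist": 0}
  ]
}}

```text
time_s: 3.8
position: [0.4779, -0.1889, 0.0374]
tool_rot: [-3.128, 0.157, 0.006]
contact_force: [-1.1, -0.2, -0.6]
opening: 0.0853
```

```bash
python3 go.py 0.4775 -0.1878 0.2 -5.7; python3 - <<'E'
from h import *
from workcell import bot
c=bot.camera("wrist");np.savez("w5.npz",**c);cv2.imwrite("pics/w5.png",c["image"][:,:,::-1])
m=red(c["image"]);uv=np.argwhere(m)[:,::-1];P=dep(c,uv);k=P[:,2]>P[:,2].max()-.012
print(P[:,2].max(),np.percentile(P[:,2],[10,50,90]))
b=uv[uv[:,1]>75]
print(cv2.minAreaRect((dep(c,b)[:,:2]*1000).astype(np.float32)),np.median(dep(c,b)[:,2]))
E
```

```text
t 3.8 pos [ 0.4779 -0.1889  0.0374] yaw -5.73 tilt [-0.003  0.01  -1.   ] F [-1.1 -0.2 -0.6] op 0.0853
dx,dy,dz [-0.0012 -0.0026 -0.1626] twist -0.0006
0.17865900483502353 [0.10090728 0.10769417 0.11109108]
((557.5602416992188, -195.90438842773438), (25.33197784423828, 10.943817138671875), 84.18746948242188) 0.10996759422434207
```

View pics/w5.png

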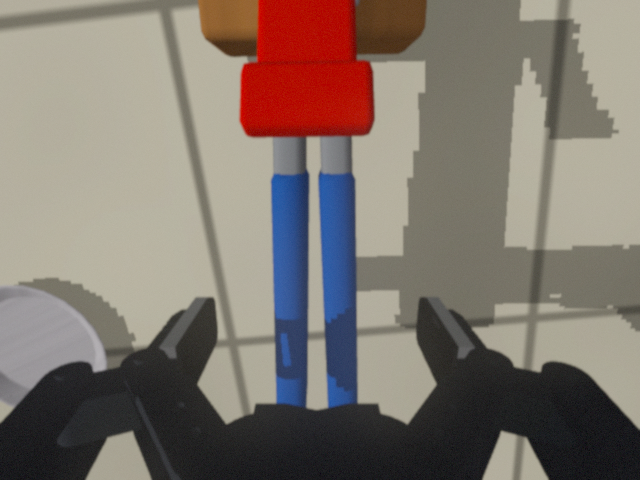

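The handles stay closed with the fingers fully clear. The pad is at 0.110 m, its raised locked height, and its centre is near (0.556, -0.196). Next I'll lift and check the clip.

Emit:
{"op": "drive_tool", "data": {
  "increments": [
    {"dx": 0, "dy": 0, "dz": -0.03, "hand": 0, "twist": 0},
    {"dx": 0, "dy": -0.001, "dz": -0.065, "hand": 0, "twist": 0},
    {"dx": 0, "dy": -0.001, "dz": -0.1, "hand": 0, "twist": 0},
    {"dx": 0, "dy": -0.002, "dz": -0.135, "hand": 60, "twist": 0},
    {"dx": 0, "dy": -0.002, "dz": -0.163, "hand": 120, "twist": 0}
  ]
}}

```text
time_s: 4.35
position: [0.479, -0.1886, 0.2026]
tool_rot: [-3.129, 0.157, 0.003]
contact_force: [0.3, -0.7, 0.3]
opening: 0.0592
```

Emit:
{"op": "drive_tool", "data": {
  "increments": [
    {"dx": 0.02, "dy": 0, "dz": 0, "hand": 255, "twist": 0},
    {"dx": 0.04, "dy": 0, "dz": 0, "hand": 255, "twist": 0},
    {"dx": 0.06, "dy": 0, "dz": 0, "hand": 255, "twist": 0},
    {"dx": 0.078, "dy": 0, "dz": 0, "hand": 255, "twist": 0},
    {"dx": 0.078, "dy": 0, "dz": 0, "hand": 255, "twist": 0}
  ]
}}

```text
time_s: 4.85
position: [0.5583, -0.1967, 0.202]
tool_rot: [-3.129, 0.155, 0.002]
contact_force: [0.2, -0.9, 0.2]
opening: -0.0003
```

```bash
python3 go.py 0.556 -0.196 0.125 -5.7; python3 - <<'E'
from h import *
from workcell import bot
c=bot.camera("wrist");np.savez("w6.npz",**c);cv2.imwrite("pics/w6.png",c["image"][:,:,::-1])
d=bot.camera("top");e=bot.camera("scene")
np.savez("top1.npz",**d);np.savez("scene1.npz",**e)
a=dict(np.load("scene0.npz"))["image"]
cr=lambda i:cv2.resize(i[200:370,180:300],None,fx=3,fy=3)
cv2.imwrite("pics/cmp1.png",np.hstack([cr(a),cr(e["image"])])[:,:,::-1])
E
```

```text
t 4.85 pos [ 0.5583 -0.1967  0.202 ] yaw -5.68 tilt [-0.001  0.009 -1.   ] F [ 0.2 -0.9  0.2] op -0.0003
dx,dy,dz [-0.0023  0.0003  0.077 ] twist 0.0003
```

View pics/w6.png

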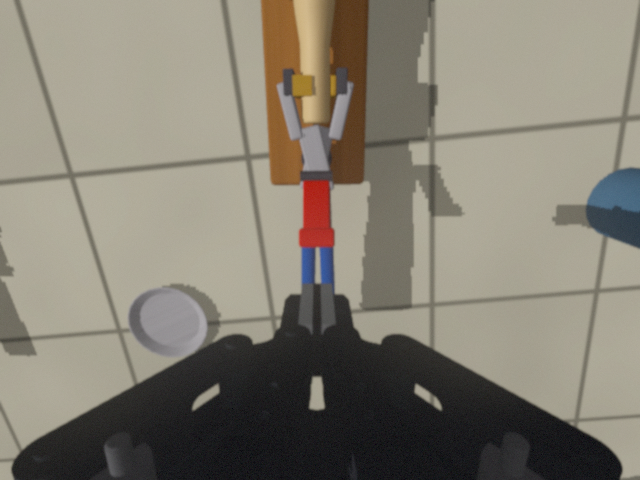

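View pics/cmp1.png

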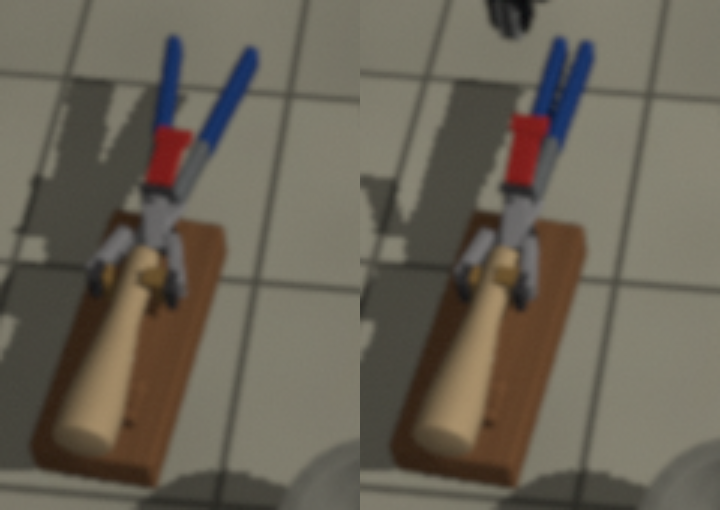

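```bash
python3 - <<'E'
from h import *
a=dict(np.load("w1.npz"))["image"];b=dict(np.load("w6.npz"))["image"]
t0=dict(np.load("top0.npz"))["image"];t1=dict(np.load("top1.npz"))["image"]
z=lambda i,r,c,w,h,f:cv2.resize(i[r:r+h,c:c+w],None,fx=f,fy=f,interpolation=cv2.INTER_NEAREST)
o=np.hstack([z(b,50,265,100,100,4)]+[np.vstack([z(t0,170,385,50,50,4),z(t1,170,385,50,50,4)]),np.vstack([z(t0,185,175,50,50,4),z(t1,185,175,50,50,4)])])
cv2.imwrite("pics/zoom1.png",o[:,:,::-1])
E
```

```text
(no output)
```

View pics/zoom1.png

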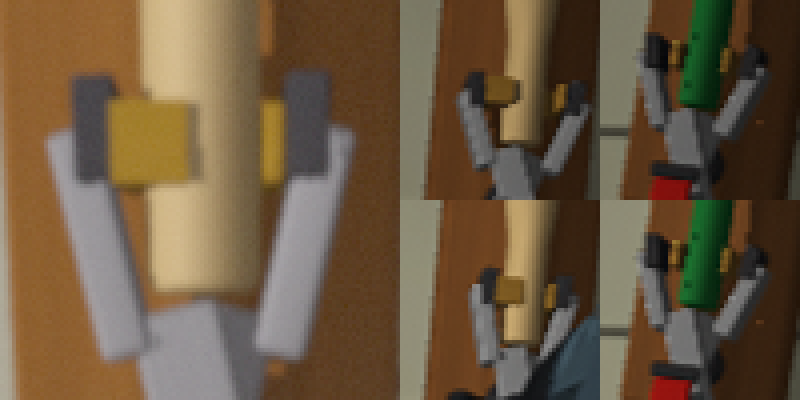

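The clip halves are pressed in against the pestle by the jaws, and the spare pair is unchanged. Next I move down onto the lever pad.

Emit:
{"op": "drive_tool", "data": {
  "increments": [
    {"dx": -0.002, "dy": 0, "dz": 0.02, "hand": 255, "twist": 0},
    {"dx": -0.002, "dy": 0, "dz": 0.04, "hand": 255, "twist": 0},
    {"dx": -0.002, "dy": 0, "dz": 0.06, "hand": 255, "twist": 0},
    {"dx": -0.002, "dy": 0, "dz": 0.077, "hand": 255, "twist": 0},
    {"dx": -0.002, "dy": 0, "dz": 0.077, "hand": 255, "twist": 0}
  ]
}}

```text
time_s: 5.5
position: [0.5508, -0.1942, 0.1228]
tool_rot: [-3.126, 0.157, 0.013]
contact_force: [-1.0, -0.2, -0.2]
opening: -0.0003
```

```bash
python3 go.py 0.556 -0.196 0.103 -5.7
```

```text
t 5.5 pos [ 0.5508 -0.1942  0.1228] yaw -5.75 tilt [-0.008  0.012 -1.   ] F [-1.  -0.2 -0.2] op -0.0003
dx,dy,dz [0.0056 0.0014 0.0198] twist -0.0009
```

Emit:
{"op": "drive_tool", "data": {
  "increments": [
    {"dx": 0.006, "dy": 0.0015, "dz": 0, "hand": 255, "twist": 0},
    {"dx": 0.006, "dy": 0.0015, "dz": 0.005, "hand": 255, "twist": 0},
    {"dx": 0.006, "dy": 0.0015, "dz": 0.01, "hand": 255, "twist": 0},
    {"dx": 0.006, "dy": 0.0015, "dz": 0.0125, "hand": 255, "twist": 0},
    {"dx": 0.006, "dy": 0.0015, "dz": 0.0125, "hand": 255, "twist": 0}
  ]
}}

```text
time_s: 6.0
position: [0.5563, -0.1965, 0.1107]
tool_rot: [-3.127, 0.157, 0.013]
contact_force: [-2.0, -1.4, 4.5]
opening: -0.0003
```

```bash
python3 go.py 0.556 -0.196 0.100 -5.7
```

```text
t 6.0 pos [ 0.5563 -0.1965  0.1107] yaw -5.76 tilt [-0.008  0.011 -1.   ] F [-2.  -1.4  4.5] op -0.0003
dx,dy,dz [-0.0003 -0.0004  0.0107] twist -0.0011
```

Contact on the pad: 4.5 N at z = 0.1107. Pushing down about 10 mm.

Emit:
{"op": "drive_tool", "data": {
  "increments": [
    {"dx": 0, "dy": 0, "dz": 0.003, "hand": 255, "twist": 0},
    {"dx": 0, "dy": 0, "dz": 0.006, "hand": 255, "twist": 0},
    {"dx": 0, "dy": 0, "dz": 0.009, "hand": 255, "twist": 0},
    {"dx": 0, "dy": 0, "dz": 0.011, "hand": 255, "twist": 0},
    {"dx": 0, "dy": 0, "dz": 0.011, "hand": 255, "twist": 0}
  ]
}}

```text
time_s: 6.5
position: [0.5561, -0.1962, 0.0991]
tool_rot: [-3.127, 0.157, 0.014]
contact_force: [-0.2, -0.4, 0.0]
opening: 0.0002
```

```bash
python3 go.py 0.556 -0.196 0.100 -5.7
```

```text
t 6.5 pos [ 0.5561 -0.1962  0.0991] yaw -5.75 tilt [-0.009  0.011 -1.   ] F [-0.2 -0.4  0. ] op 0.0002
dx,dy,dz [-0.0001 -0.0002 -0.0009] twist -0.001
```

The force fell to zero, so the lever dropped away. I'll lift, back off and look.

Emit:
{"op": "drive_tool", "data": {
  "increments": [
    {"dx": 0, "dy": 0, "dz": -0.03, "hand": 255, "twist": 0},
    {"dx": 0, "dy": 0, "dz": -0.06, "hand": 255, "twist": 0},
    {"dx": 0, "dy": 0, "dz": -0.1, "hand": 255, "twist": 0},
    {"dx": -0.03, "dy": 0, "dz": -0.13, "hand": 255, "twist": 0},
    {"dx": -0.06, "dy": 0, "dz": -0.13, "hand": 255, "twist": 0}
  ]
}}

```text
time_s: 7.0
position: [0.5002, -0.1931, 0.2344]
tool_rot: [-3.131, 0.156, 0.001]
contact_force: [-0.2, 0.5, -0.9]
opening: -0.0002
```

Emit:
{"op": "drive_tool", "data": {
  "increments": [
    {"dx": -0.02, "dy": 0, "dz": 0, "hand": 255, "twist": 0},
    {"dx": -0.04, "dy": 0, "dz": 0, "hand": 255, "twist": 0},
    {"dx": -0.05, "dy": 0, "dz": 0, "hand": 255, "twist": 0},
    {"dx": -0.05, "dy": 0, "dz": 0, "hand": 255, "twist": 0},
    {"dx": -0.05, "dy": 0, "dz": 0, "hand": 255, "twist": 0}
  ]
}}

```text
time_s: 7.5
position: [0.451, -0.1884, 0.2345]
tool_rot: [-3.131, 0.156, -0.0]
contact_force: [-0.7, -0.4, -0.5]
opening: -0.0
```

```bash
python3 - <<'E'
from h import *
from workcell import bot
w=bot.camera("wrist");t=bot.camera("top");s=bot.camera("scene")
print(bot.read_state()["position"],bot.read_state()["contact_force"])
cv2.imwrite("pics/w7.png",w["image"][:,:,::-1])
m=red(w["image"]);uv=np.argwhere(m)[:,::-1];uv=uv[(uv[:,0]>250)&(uv[:,0]<400)];print("lever z",np.percentile(dep(w,uv)[:,2],[10,50,90]))
t0=dict(np.load("top0.npz"))["image"]
z=lambda i,r,c,w,h,f:cv2.resize(i[r:r+h,c:c+w],None,fx=f,fy=f)
o=np.hstack([np.vstack([z(i,170,375,75,135,2),z(i,180,160,75,135,2)]) for i in (t0,t["image"])]+[z(s["image"],200,180,120,170,3)[:510].copy() if 0 else cv2.resize(s["image"][200:370,180:300],(381,540))])
cv2.imwrite("pics/zoom2.png",o[:,:,::-1])
E
```

```text
[ 0.45121933 -0.18834339  0.23422268] [ 0.69766014 -0.15527374  0.26419747]
lever z [0.08719559 0.08835135 0.08952942]
```

View pics/w7.png

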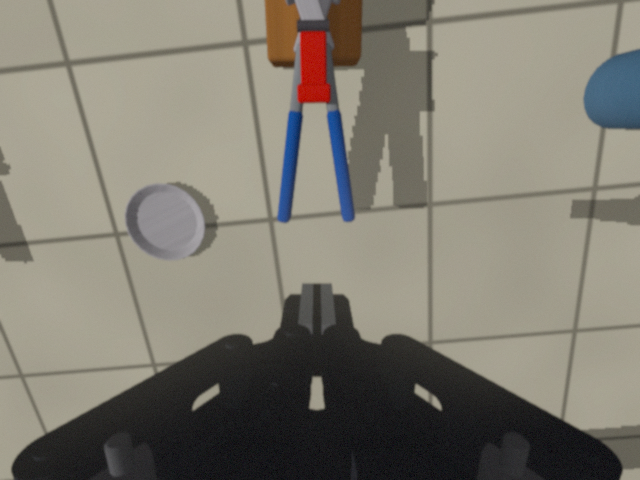

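View pics/zoom2.png

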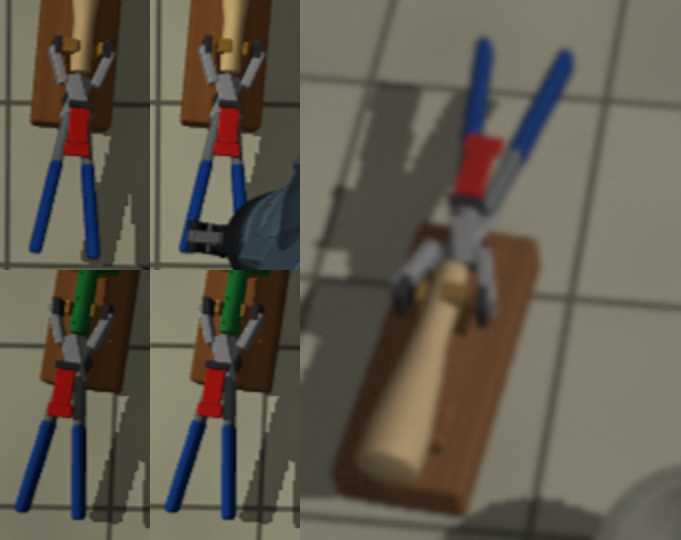

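The pliers are back at their original spread. The lever is flat at about 0.089 m. There are now gaps between the jaws and the brass halves, which stayed in against the pestle, and the spare pair is unchanged. Handing in.

```bash
python3 -c "
from workcell import bot
print(bot.finish_job())"
```

```text
the job is handed in; nothing more can be done
None
```

I squeezed the blue handles on the pestle pair until the pliers locked, then let go. They stayed locked, with the red pad raised to 110 mm. I then pushed the red lever down about 11 mm, and the push force dropped from 4.5 N to 0 as the pliers sprang open.

**Last checks:**
- **Pliers:** the handles are back at their starting spread and the lever is flat, reading about 89 mm against the nominal 90 mm.
- **Clip:** both brass halves stayed pressed in against the pestle, with gaps to the open jaws. I judged this by eye from the camera pictures and did not measure it.
- **Other pair:** the scoop pair looks unchanged in the before and after top views.
- **Robot:** it was clear of everything at the hand-in, about 7.7 s on the clock. The forces I read stayed under 6 N.

**Off target:** two fast lowering moves ended 5–8 mm off to the side. I corrected both before touching anything. One early measurement of the handle position disagreed with the rest because its colour mask was cut short, so I did not use it.

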